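# Third hand for the cuckoo carver

## Robot

A 6-joint arm with a two-finger parallel gripper is mounted at the origin on the work surface. World frame = base frame: x ahead of the robot, y to its left, z up, the work surface at z = 0. Lengths are in m, angles in degrees, forces in N, time in s.
With the tool pointing down it reaches from about 0.4 to 0.825 m from the base axis. Payload 7 kg.
Tool frame: the origin (TCP) lies midway between the tips of the shut fingers; the grasp point (between the pads) lies r.grip_depth behind it (r.grip_depth is the distance from the TCP to the grasp point, in m); z points along the fingers, y is the direction in which the jaws open and shut (so a half turn about z gives the same grasp; the last joint's range is limited). The gripper opens to 88 mm and grips with 3 to 60 N. Pads are 19 mm wide; open, the fingers measure 130 mm over their backs; the gripper's body (78 mm by 193 mm) begins 47 mm behind the grasp point.
Start: joints at [-56.201, 20.546, 0.682, 0, -70.136, -16.507], TCP at [0.201, -0.644, 0.227] pointing down, gripper open.
Joint ranges: [-176.03, 176.03], [-82.01, 121.73], [-58.28, 71.71], [-173.87, 95.51], [-174.79, -0.11], [-173.66, 173.66]. Speed limits (degrees/s): [136.94, 136.94, 172.46, 180, 180, 180].

## Interface

Orientations are given as [roll, pitch, yaw] about the fixed x, y, z axes, in that order (R = Rz(yaw) Ry(pitch) Rx(roll)).
In Python, from plant import r, imaging, close_job gives the robot as it stands.
- The arm moves only by the tool step_arm, never from a script. Its argument "commands" is a list of rows, each a list of 2 entries, a list of its own where there are three numbers: the shift along the tool's x, y, z in mm, then the turn about the tool's z in degrees. In form: [[[x, y, z], twist], ...]. A call has 1 to 20 rows; each row shifts and turns the commanded pose from where the row before left it, along the tool's axes as they then stand; what a row does not reach is not made up. A row lasts 1/8 s, in which the tool goes at most 62.5 mm and 10.7 degrees, less where a joint would pass 70% of its speed; a pose out of reach is approached as far as the arm can. A call with a gripper value outside its range is refused whole. "gripper" is the closure, from 0 (fully open) to 1 (shut), set as the call begins (left out, the last holds). The fingers move at their own pace and stop on an object; "grip_force" is the grip in N (left out, the last holds). Time passes only in rows, so rows that do not move let the fingers close. It gives the time, the measured TCP pose, the force and the opening at its end, in the units of the state.
- r.get_state(): the state, without advancing time (a new reading comes with each control period).
- imaging.capture(name): name is "scene" or "top" or "wrist"; returns a dict with "img" (400x640x3 uint8, red, green, blue), "z_map" (400x640 float32, m along the optical axis (not along the pixel's ray), 0 where there is no reading), "vfov" (degrees; the focal length in pixels is half the picture's height over the tangent of half this angle, whatever the lens; pixels are square), "cx", "cy" (the principal point, pixels), "extrinsics" (4x4, takes a point from camera to world coordinates); the wrist camera has in their place "T_tool_cam" (4x4, takes a point from camera to tool coordinates, whose origin is the TCP and whose axes are the flange's). Camera axes: x right, y down, z forward; pixel columns grow to the right and rows downward; lengths in m; the calibration is good to about 2 mm. A picture is of the moment at which its call begins: read the wrist's pose just before it.
- close_job(): hands the job in, once; it reports no verdict.
The state is a dict: "time_s": time; "joints": joint angles; "qd": joint speeds; "joint_torque": joint torques, N m; "tcp_pos": TCP position; "eef_rot": TCP orientation; "contact_force": force on the tool from outside, world axes, zero at the start; "moment": the same for the moment, N m; "gripper_width": finger opening in m.
Only numpy, scipy, OpenCV 4.12 (cv2) and the standard library are available. Lean on these libraries where they do the work, as an engineer would, in place of code of your own. Each camera call takes 0.05 s, during which the arm holds its last target.

## Task

Put the small pinecone weight that is standing in front of the sprung stop back into its own empty pocket in the weight rack, upright and right down. Then slide the cuckoo on its foot block, standing on the bench with the beak end leading, flush and centred against the stop's plate and press until the pointer is midway between the two lines (the plate about half way in, never to its end), and finish while still holding it there with the gripper at that steady push, so that I can screw on its wings. Leave the mallet, the leaf bob and the large weight alone.

Things in the scene. Friction and masses are not known exactly. Their poses are not given: they have to be found in the camera images.
- stop: Sprung stop: dark steel housing bolted to the bench, 106 long, 130 wide, 49 high, with a bright push plate at its open front. Origin on the bench under the middle of the plate's front face at rest; +x horizontally into the stop (the way to push), +z up. The housing begins at x = 16. Two light index lines cross its cover at x = 45 and 55.
- press_plate (a joint): Travel of the push plate along the stop's +x, m: 0 at rest (out), 0.020 at its end. Its spring takes 1 N per mm, no preload (0.010 = 10 N). Plate 96 wide, 3 to 45 mm above the bench. Its pin pointer, 40 mm behind its face and up to 64 mm high, rides over the cover and meets the first line at 0.005, the second at 0.015.
- plate_face (a point): Middle of the plate's front face, 11 mm above the bench; moves with the plate.
- bird: Pale linden cuckoo on a foot block, one loose piece, about 0.11 kg. Block 80 long (x), 40 wide (y), 22 high; 82 high over all. The wings are flat upright faces 34 apart in y, x -23 to +17, 37 to 61 mm above the bench: grip across them 50 mm up. Origin mid underside of the block; +x to the beak end, +z up. Nothing reaches past the block's front; the tail overhangs its rear by 8.
- bird_front (a point): Middle of the flat front end (beak end) of the foot block, 40 mm ahead of the bird's origin and 11 mm up; this face goes against the plate.
- weight_small: Small cast-iron pinecone weight painted dull bronze, about 0.28 kg, round, standing upright: 90 high, foot 25 across, widening to 38 across from 36 to 59 mm up (grip there, about 50 mm up), then narrowing to a small wire eye on top. Origin in the middle of its foot, z up. It stands between the bird and the stop.
- rack: Dark wooden weight rack fixed to the bench, 80 (x) by 180 (y) by 40 high, with two round pockets 30 deep, their floors 10 mm above the bench. Origin in the middle of its underside. The smaller pocket, 45 across at y = -45 mm, is empty and belongs to the small weight; the bigger, 55 across at y = +45 mm, holds the large weight.
- rack_hole0 (a point): Centre of the mouth of the smaller, empty pocket, 40 mm above the bench.
- weight_large: Large pinecone weight, 46 across, 105 high, standing in the bigger pocket (its top 115 mm above the bench). Origin in the middle of its foot. Leave alone.
- bob: Flat walnut leaf-shaped pendulum bob, about 90 by 73 by 7, lying on the bench. Leave alone.
- mallet: Boxwood carver's mallet lying on the bench: head 56 across and 100 long towards its +x, handle 22 across to -x, 250 over all. Origin on the bench under the handle, 80 mm from the handle's end. Leave alone.
Not all that is in view belongs to the job. What is shaped like the stop but green or white is not meant.

How it is judged:
By the outcome, as a careful person would: the job done as asked, in the order asked, and still so for the second after the job is handed in, while the arm keeps its last pose, push and grip.
It also fails if it takes over 58 s, if anything falls off the work surface, if the arm or the gripper's body presses on something with over 40 N, if the wrist force passes 120 N, or if a joint passes its speed limit or range.

## Working session

There is one attempt and no reset: what is moved stays moved. The work goes in short steps, Python scripts to look and compute and a tool call to move; the robot and the scene stay as the last step left them, time stands still between calls to the robot, and variables do not carry over. Pictures are saved under pics/ and viewed, and the job is handed in when it is done.

Besides the shell and the picture viewer there is one more tool, called after "Request:" as a command line: name --argument value ..., lists and objects as JSON in quotes. step_arm: Moves the arm, as the interface text tells. Its arguments: {"type":"object","properties":{"commands":{"type":"array","items":{"type":"array"}},"gripper":{"type":"number"},"grip_force":{"type":"number"}},"required":["commands"]}

```bash
mkdir -p pics; ls
python3 - <<'E'
from plant import r, imaging
import cv2,numpy as np
s=r.get_state();print(s, r.grip_depth)
for n in("scene","top","wrist"):
    c=imaging.capture(n);cv2.imwrite(f"pics/{n}0.png",c["img"][:,:,::-1]);np.savez(f"{n}0.npz",**c)
    print(n,c["vfov"],c["cx"],c["cy"],c.get("extrinsics",c.get("T_tool_cam")))
E
```

```text
pics
{'time_s': 0.0, 'joints': array([-5.62021067e+01,  2.05941917e+01,  6.33320408e-01, -1.86510059e-02,
       -7.01354707e+01, -1.65043091e+01]), 'qd': array([ 0.03761136,  0.02774362,  0.05748732, -0.00760995, -0.00655566,
       -0.03646514]), 'joint_torque': array([-1.25665880e-03, -5.82719100e+01,  2.93058980e+01,  6.99707687e+00,
        7.01944882e-03, -2.02169063e-04]), 'tcp_pos': array([ 0.20044803, -0.64404109,  0.22559275]), 'eef_rot': array([ 1.79902646e+02, -1.05615269e-02, -1.62712759e+02]), 'contact_force': array([ 0.28247779,  0.07286385, -0.1173377 ]), 'moment': array([ 0.01656446, -0.01324732,  0.0152468 ]), 'gripper_width': 0.0876310001371134} 0.0188
scene 55.19059917921667 320.3824963763616 203.2081316662591 [[-0.86592313  0.30285437 -0.39806578  0.98711349]
 [ 0.49978479  0.49238512 -0.71258127  0.83024379]
 [-0.01980669 -0.81598782 -0.57772967  0.70942098]
 [ 0.          0.          0.          1.        ]]
top 54.338930471421506 327.03448676737713 201.37947455367274 [[ 0.00224445 -0.9829525   0.183846    0.37022294]
 [-0.99938779  0.00421401  0.03473151  0.03224081]
 [-0.03491415 -0.1838114  -0.98234127  0.93839287]
 [ 0.          0.          0.          1.        ]]
wrist 71.13701224093079 320.22207406034636 203.70054984603496 [[ 1.35811698e-03 -9.64028538e-01 -2.65795285e-01  7.11520450e-02]
 [ 9.99998970e-01  1.43282630e-03 -8.71718417e-05 -1.30989692e-04]
 [ 4.64874619e-04 -2.65794893e-01  9.64029491e-01 -1.58020708e-01]
 [ 0.00000000e+00  0.00000000e+00  0.00000000e+00  1.00000000e+00]]
```

View pics/scene0.png

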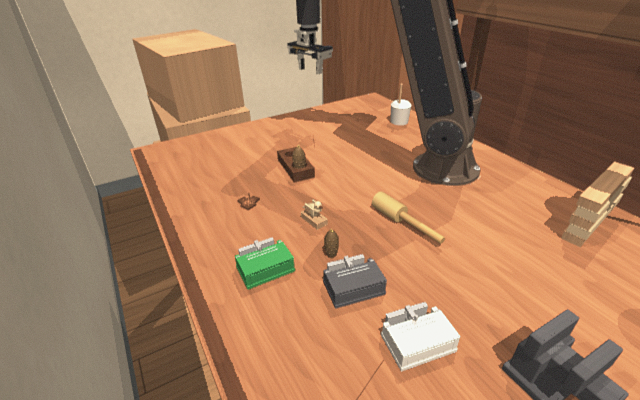

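View pics/top0.png

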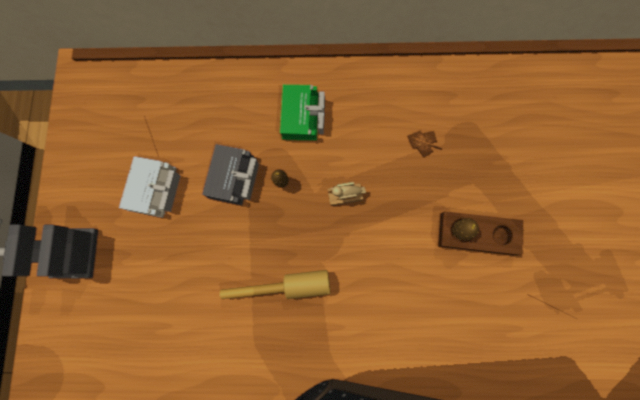

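View pics/wrist0.png

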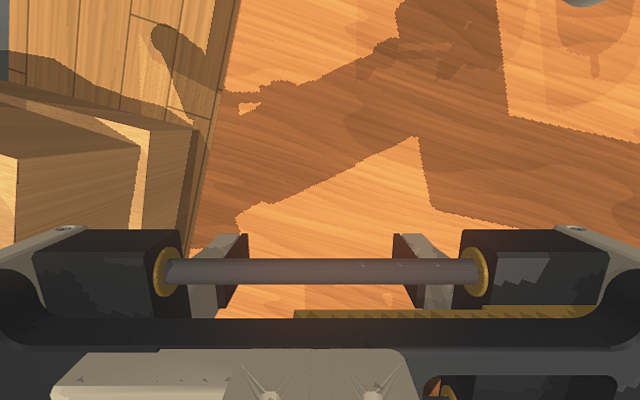

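The top view shows the dark stop at (232,175) with its plate to the right, the weight at (280,178), the bird at (347,193) and the empty pocket at (502,235). Next I'll measure these from depth.

```bash
cat > h.py <<'E'
import numpy as np,cv2
def cloud(c,T=None):
    T=c["extrinsics"] if T is None else T
    h,w=c["z_map"].shape;f=h/2/np.tan(np.radians(float(c["vfov"]))/2)
    u,v=np.meshgrid(np.arange(w),np.arange(h));z=c["z_map"]
    P=np.stack([(u-c["cx"])/f*z,(v-c["cy"])/f*z,z],-1)
    return P@T[:3,:3].T+T[:3,3]
def cam(n):return dict(np.load(n+"0.npz"))
E
python3 - <<'E'
from h import *
for n,boxes in(("top",dict(stop=(195,140,265,210),w=(265,163,295,195),bird=(322,172,372,212),rack=(432,205,530,262))),):
    c=cam(n);P=cloud(c);print(n,"bench z",np.median(P[300:350,450:500,2]))
    for k,(a,b,d,e) in boxes.items():
        Q=P[b:e,a:d].reshape(-1,3);Q=Q[Q[:,2]>.008]
        r=cv2.minAreaRect((Q[:,:2]*1000).astype(np.float32))
        print(k,len(Q),np.round(Q.mean(0),4),"min",Q.min(0).round(4),"max",Q.max(0).round(4),r)
    img=c["img"]
    a=cv2.resize(img[130:220,190:380,::-1],None,fx=4,fy=4,interpolation=cv2.INTER_CUBIC);cv2.imwrite("pics/topcrop.png",a)
    # height map prints of the bird
    cv2.imwrite("pics/toph.png",cv2.resize(cv2.applyColorMap(np.clip(P[130:270,190:540,2]*2000,0,255).astype(np.uint8),cv2.COLORMAP_JET),None,fx=2.2,fy=2.2,interpolation=0))
E
```

```text
top bench z -0.0007695172673972128
stop 2492 [0.6013 0.2922 0.0503] min [0.3702 0.0322 0.0081] max [0.679  0.3598 0.9384] ((535.8363647460938, 175.95709228515625), (413.05322265625, 147.36248779296875), 60.58542251586914)
w 258 [0.5853 0.1702 0.0786] min [0.3702 0.0322 0.0212] max [0.6121 0.1948 0.9384] ((485.0125732421875, 115.90154266357422), (281.72064208984375, 36.55889129638672), 28.691282272338867)
bird 642 [0.5558 0.0198 0.0489] min [ 0.3702 -0.026   0.0087] max [0.5844 0.0625 0.9384] ((478.29986572265625, 5.334278106689453), (206.3286590576172, 88.16986083984375), 8.159095764160156)
rack 2950 [ 0.4627 -0.2854  0.0474] min [ 0.3702 -0.3853  0.008 ] max [0.5152 0.0322 0.9384] ((452.1782531738281, -174.2689666748047), (118.0515365600586, 428.3872375488281), 6.239388942718506)
```

View pics/topcrop.png

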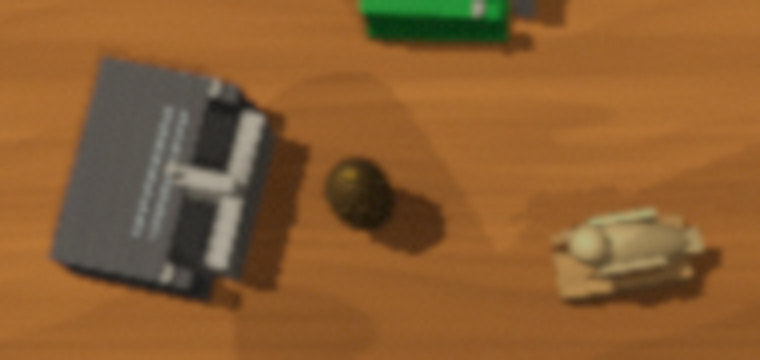

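View pics/toph.png

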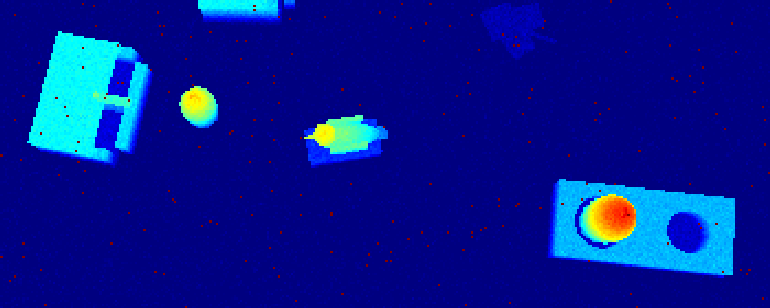

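Run:
```python
from h import *
c=cam("top");P=cloud(c);ok=c["z_map"]>0
def sel(a,b,d,e,z0,z1):
    m=ok[b:e,a:d];Q=P[b:e,a:d][m];return Q[(Q[:,2]>z0)&(Q[:,2]<z1)]
def rect(Q):
    # drop isolated
    from scipy.spatial import cKDTree
    xy=Q[:,:2]*1000;t=cKDTree(xy);n=np.array([len(x) for x in t.query_ball_point(xy,5)])
    return cv2.minAreaRect(xy[n>4].astype(np.float32)),len(Q)
print("stop cover",rect(sel(195,140,243,210,.04,.056)))
print("stop all",rect(sel(195,140,265,210,.03,.056)))
print("weight",rect(sel(265,163,295,195,.033,.1)))
print("weight top",sel(265,163,295,195,.08,.1).mean(0))
print("bird top",rect(sel(322,172,372,212,.03,.1)))
print("bird block",rect(sel(322,172,372,212,.016,.026)))
print("bird all",rect(sel(322,172,372,212,.012,.1)))
print("rack top",rect(sel(432,205,530,262,.033,.047)))
h=sel(485,220,520,252,-.01,.025);print("hole floor",h.mean(0))
# rack plane: hole outline
```

```text
stop cover (((609.0439453125, 306.22607421875), (86.44540405273438, 129.73365783691406), 79.8059310913086), 1585)
stop all (((607.1082763671875, 295.8701477050781), (106.04739379882812, 129.0408477783203), 78.10560607910156), 1938)
weight (((590.7215576171875, 173.7273712158203), (29.720623016357422, 36.6254997253418), 29.496601104736328), 240)
weight top [0.59432844 0.17591459 0.08263208]
bird top (((561.2310791015625, 16.42557144165039), (35.002227783203125, 85.23886108398438), 10.10855770111084), 399)
bird block (((560.5089111328125, 20.47063636779785), (39.78900909423828, 80.1689682006836), 8.581094741821289), 218)
bird all (((560.7233276367188, 17.151626586914062), (39.79599380493164, 88.16986083984375), 8.159095764160156), 629)
rack top (((465.1706848144531, -291.6697998046875), (181.77281188964844, 80.66621398925781), 83.32664489746094), 2033)
hole floor [ 0.46143033 -0.34413414  0.01097166]
```

Request:
step_arm --commands '[[[0,0,0],-10.2],[[0,0,0],-10.2],[[0,0,0],-10.2],[[0,0,0],-10.2],[[0,0,0],-10.2],[[0,0,0],-10.4]]' --gripper 0

```text
time_s: 0.9
tcp_pos: [0.2006, -0.6443, 0.2261]
eef_rot: [180.0, 0.0, -101.0]
contact_force: [0.2, 0.6, 0.0]
gripper_width: 0.0877
```

Request:
step_arm --commands '[[[-60.6,-13.4,0],0],[[-60.6,-13.4,0],0],[[-60.6,-13.4,0],0],[[-60.6,-13.4,0],0],[[-60.6,-13.4,0],0],[[-60.6,-13.4,0],0],[[-60.6,-13.4,0],0],[[-60.6,-13.4,0],0],[[-60.6,-13.4,0],0],[[-60.6,-13.4,0],0],[[-60.6,-13.4,0],0],[[-60.6,-13.4,0],0],[[-60.6,-13.4,0],0],[[-60.6,-13.4,0],0],[[-60.6,-13.4,0],0],[[-60.6,-13.4,0],0],[[0,0,0],0],[[0,0,0],0]]'

```text
time_s: 3.15
tcp_pos: [0.6005, 0.2642, 0.2257]
eef_rot: [179.9, -0.1, -101.3]
contact_force: [-0.5, -0.0, -0.2]
gripper_width: 0.0877
```

```bash
cat >> h.py <<'E'
from scipy.spatial.transform import Rotation as R
def wcap(name):
    from plant import r,imaging
    s=r.get_state();c=imaging.capture("wrist")
    T=np.eye(4);T[:3,:3]=R.from_euler("xyz",s["eef_rot"],degrees=True).as_matrix();T[:3,3]=s["tcp_pos"]
    c["extrinsics"]=T@c["T_tool_cam"];cv2.imwrite(f"pics/{name}.png",c["img"][:,:,::-1]);np.savez(f"{name}0.npz",**c)
    return s,c
E
python3 - <<'E'
from h import *
s,c=wcap("w1");P=cloud(c);print(s["tcp_pos"],s["eef_rot"],c["extrinsics"][:3,3])
cv2.imwrite("pics/w1h.png",cv2.applyColorMap(np.clip(P[...,2]*2500,0,255).astype(np.uint8),cv2.COLORMAP_JET))
E
```

```text
[0.60054131 0.26424187 0.22567219] [ 1.79933892e+02 -7.34136990e-02 -1.01278856e+02] [0.58695491 0.194437   0.38378375]
```

View pics/w1.png

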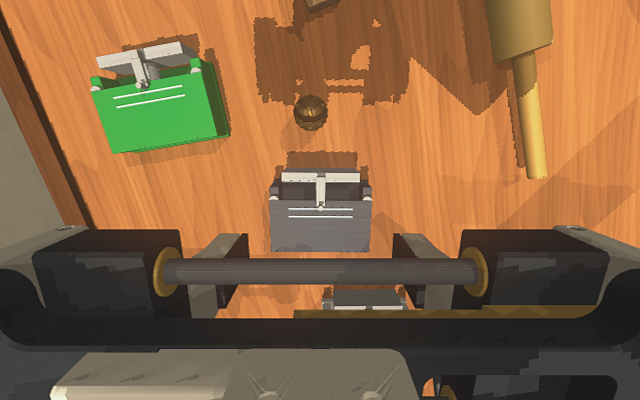

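View pics/w1h.png

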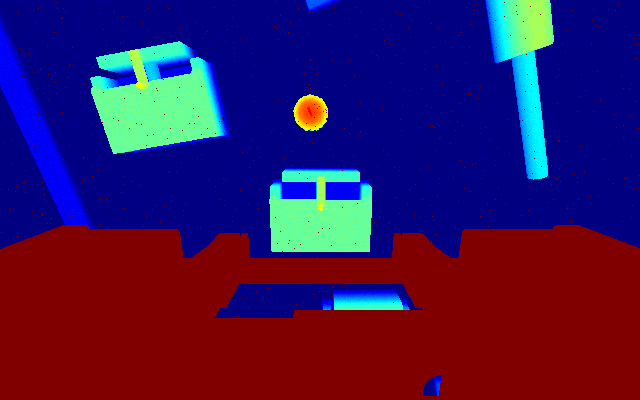

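The wrist view shows the stop square to the image, with its plate top edge near row 175 and its pointer at (320,190). The weight is at (310,112).

```bash
cat >> h.py <<'E'
def selw(c,P,box,z0,z1):
    a,b,d,e=box;m=c["z_map"][b:e,a:d]>0;Q=P[b:e,a:d][m];Q=Q[(Q[:,2]>z0)&(Q[:,2]<z1)]
    from scipy.spatial import cKDTree
    t=cKDTree(Q);n=np.array([len(x) for x in t.query_ball_point(Q,.005)]);return Q[n>4]
def rect(Q):return cv2.minAreaRect((Q[:,:2]*1000).astype(np.float32)),len(Q)
E
python3 - <<'E'
from h import *
c=cam("w1");P=cloud(c)
print("bench",np.median(P[140:165,330:480,2]))
print("cover",rect(selw(c,P,(255,160,385,257),.045,.054)))
print("plate+cover",rect(selw(c,P,(255,160,385,257),.036,.056)))
pl=selw(c,P,(255,160,385,184),.040,.048);print("plate",rect(pl),pl.mean(0))
for y in range(168,186,1): print(y,np.round(P[y,300],4))
po=selw(c,P,(255,160,385,257),.058,.07);print("pointer",rect(po),po.mean(0),po.max(0))
W=selw(c,P,(285,85,335,140),.02,.1);print("w",rect(W),W[:,2].max())
# fit axis: points z>0.06: circle fit with taper by slices
from scipy.optimize import least_squares
Q=W[(W[:,2]>.04)&(W[:,2]<.08)]
f=lambda p:np.hypot(Q[:,0]-p[0],Q[:,1]-p[1])-np.where(Q[:,2]<.059,.019,.019-p[2]*(Q[:,2]-.059))
s=least_squares(f,[.591,.174,.3],loss="soft_l1",f_scale=.001);print(s.x,np.std(s.fun))
T=W[W[:,2]>.082];print("top",T.mean(0))
E
```

```text
bench -0.0003273233325268299
cover (((607.1705932617188, 296.8267517089844), (103.76773834228516, 128.08152770996094), 78.58602905273438), 5537)
plate+cover (((607.0843505859375, 296.88629150390625), (104.0840072631836, 127.91726684570312), 78.38319396972656), 6459)
plate (((597.9290771484375, 251.57708740234375), (12.000992774963379, 94.8912124633789), 78.64500427246094), 731) [0.59784087 0.25142134 0.04470994]
168 [0.6233 0.2403 0.014 ]
169 [0.6229 0.2408 0.0208]
170 [0.6222 0.2407 0.0306]
171 [0.6217 0.2409 0.0387]
172 [0.6214 0.2413 0.0443]
173 [0.6215 0.2423 0.0459]
174 [0.6219 0.2438 0.0443]
175 [0.6222 0.245  0.0443]
176 [0.6223 0.246  0.045 ]
177 [0.6225 0.2472 0.0457]
178 [0.6229 0.2485 0.0448]
179 [0.6231 0.2496 0.0453]
180 [0.6236 0.2512 0.0432]
181 [0.6237 0.2522 0.0444]
182 [0.6276 0.2592 0.0111]
183 [0.6278 0.2603 0.0126]
184 [0.6282 0.262  0.0109]
185 [0.6284 0.2632 0.0116]
pointer (((604.4437255859375, 284.9986267089844), (5.142621040344238, 5.036357879638672), 30.91096305847168), 25) [0.60482552 0.28473849 0.0630617 ] [0.60750949 0.28796115 0.06507753]
w (((594.5136108398438, 177.25515747070312), (36.78803253173828, 36.58591842651367), 78.98375701904297), 945) 0.09114918426434032
[0.59461491 0.17697834 0.44742669] 0.0005628488698019658
top [0.59444523 0.17705519 0.08422098]
```

Request:
step_arm --commands '[[[43.4,-5.6,0],0],[[43.3,-5.7,0],0],[[0,0,40],0],[[0,0,40],0],[[0,0,40],0],[[0,0,40],0],[[0,0,31.5],0],[[0,0,0],0],[[0,0,0],0]]'

```text
time_s: 4.32
tcp_pos: [0.5959, 0.1768, 0.0368]
eef_rot: [-179.9, 0.1, -101.3]
contact_force: [-0.4, 0.2, 0.4]
gripper_width: 0.0877
```

Request:
step_arm --commands '[[[0,0,0],0],[[0,0,0],0],[[0,0,0],0],[[0,0,0],0],[[0,0,0],0],[[0,0,0],0]]' --gripper 1 --grip_force 25

```text
time_s: 5.08
tcp_pos: [0.5949, 0.177, 0.035]
eef_rot: [180.0, -0.0, -101.3]
contact_force: [-1.7, -0.1, 1.4]
gripper_width: 0.0376
```

Request:
step_arm --commands '[[[0,0,-20],0],[[0,0,-40],0],[[0,0,-45],0],[[0,0,-45],0],[[0,0,-35],0],[[30,3,0],0],[[50,4.3,0],0],[[50,4.3,0],0],[[50,4.3,0],0],[[50,4.3,0],0],[[50,4.3,0],0],[[50,4.3,0],0],[[50,4.3,0],0],[[32,2,0],-4.6],[[0,0,0],0],[[0,0,0],0],[[0,0,0],0]]'

```text
time_s: 7.2
tcp_pos: [0.4796, -0.2195, 0.2196]
eef_rot: [180.0, 0.0, -96.7]
contact_force: [-0.1, 0.6, -3.4]
gripper_width: 0.0373
```

Run:
```python
from h import *
s,c=wcap("w2");P=cloud(c);print(s["time_s"],s["tcp_pos"],s["eef_rot"],s["gripper_width"],s["contact_force"])
cv2.imwrite("pics/w2h.png",cv2.applyColorMap(np.clip(P[...,2]*2500,0,255).astype(np.uint8),cv2.COLORMAP_JET))
```

```text
7.2 [ 0.47961943 -0.21947214  0.21956772] [ 1.79953007e+02  1.29691067e-02 -9.66925690e+01] 0.03729259349054276 [-0.12879038  0.55736562 -3.43749439]
```

View pics/w2.png

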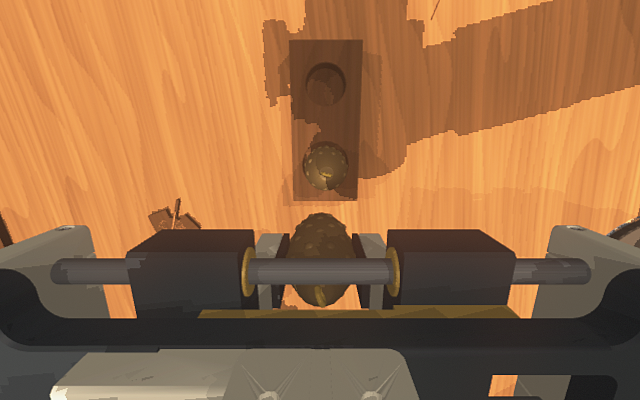

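The rack is in view with its empty pocket at (325,84) and the large weight at (325,168). The held weight is at (322,260).

Run:
```python
from h import *
c=cam("w2");P=cloud(c)
Q=selw(c,P,(280,30,375,210),.035,.044);r=rect(Q);print("rack",r)
# hole circle: rack-top pixels' complement near hole
m=((P[...,2]<.034)|(P[...,2]<.034)).astype(np.uint8);sub=np.zeros_like(m);sub[55:112,298:352]=m[55:112,298:352]
n,l,st,ce=cv2.connectedComponentsWithStats(sub);i=1+np.argmax(st[1:,4]);cn,_=cv2.findContours((l==i).astype(np.uint8),0,1)
px=cn[0][:,0].astype(float);f=200/np.tan(np.radians(float(c["vfov"]))/2)
d=np.c_[(px[:,0]-c["cx"])/f,(px[:,1]-c["cy"])/f,np.ones(len(px))]@c["extrinsics"][:3,:3].T;o=c["extrinsics"][:3,3]
X=o+d*((.040-o[2])/d[:,2])[:,None]
print("hole",cv2.minEnclosingCircle((X[:,:2]*1000).astype(np.float32)),cv2.fitEllipse((X[:,:2]*1000).astype(np.float32)))
th=np.radians(r[0][2]);print(np.array(r[0][0])-45*np.array([np.cos(th),np.sin(th)]))
# held weight
W=selw(c,P,(290,210,356,310),.15,.25);W=W[np.hypot(W[:,0]-.4796,W[:,1]+.2195)<.03]
for z in np.arange(.17,.28,.01):
    q=W[(W[:,2]>=z)&(W[:,2]<z+.01)]
    if len(q)>3: print(round(z,3),len(q),q.min(0).round(4),q.max(0).round(4))
```

```text
rack (((465.6305236816406, -290.8327331542969), (179.0994110107422, 80.25373840332031), 83.3542251586914), 8071)
hole ((460.61212158203125, -335.0438537597656), 21.967941284179688) ((460.6605529785156, -335.0307922363281), (42.68570327758789, 42.962799072265625), 78.94893646240234)
[ 460.42264035 -335.53036118]
0.19 8 [ 0.4743 -0.2351  0.1907] [ 0.4819 -0.2322  0.1989]
0.2 105 [ 0.4628 -0.2377  0.2012] [ 0.4945 -0.2259  0.2096]
0.21 161 [ 0.4584 -0.2391  0.21  ] [ 0.4955 -0.2218  0.22  ]
0.22 355 [ 0.458 -0.239  0.22 ] [ 0.4963 -0.2207  0.23  ]
0.23 384 [ 0.4593 -0.2395  0.23  ] [ 0.4958 -0.2219  0.24  ]
0.24 770 [ 0.4607 -0.2395  0.24  ] [ 0.4947 -0.2225  0.25  ]
```

Request:
step_arm --commands '[[[40,2,0],0],[[40,2,0],0],[[37,1.5,0],0],[[0,0,0],0],[[0,0,40],0],[[0,0,40],0],[[0,0,40],0],[[0,0,15],0],[[0,0,0],0],[[0,0,0],0]]'

```text
time_s: 8.5
tcp_pos: [0.462, -0.3359, 0.0867]
eef_rot: [-179.9, -0.1, -96.7]
contact_force: [0.8, 0.1, -3.4]
gripper_width: 0.0371
```

Run:
```python
from h import *
s,c=wcap("w3");print(s["tcp_pos"],s["contact_force"])
from plant import imaging
t=imaging.capture("top");s=imaging.capture("scene")
a=cv2.resize(t["img"][190:280,420:560,::-1],None,fx=3,fy=3,interpolation=2);b=cv2.resize(s["img"][110:210,240:380,::-1],None,fx=2.7,fy=2.7,interpolation=2)
cv2.imwrite("pics/w3c.png",np.hstack([a,b[:270]]))
```

```text
[ 0.46204898 -0.33592246  0.08672035] [ 0.7738333   0.09766897 -3.37922972]
```

View pics/w3c.png

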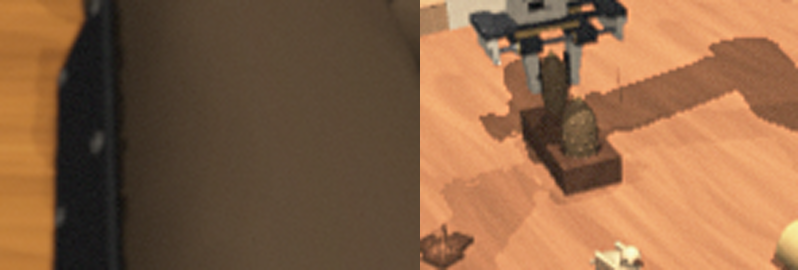

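View pics/w3.png

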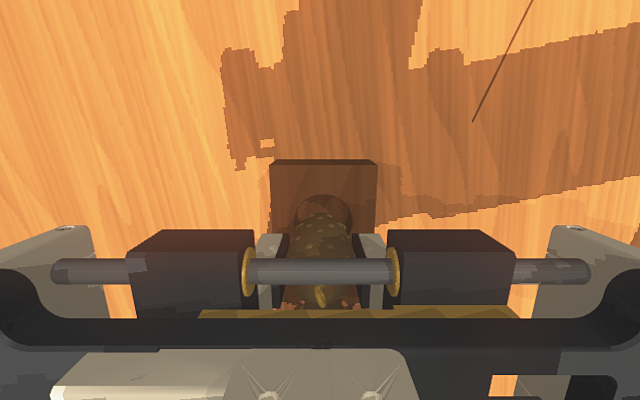

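The wrist view shows the pocket mouth centred near column 323, behind the held weight at about column 320. It's aligned well enough to lower slowly.

Request:
step_arm --commands '[[[0,0.7,9],0],[[0,0,9],0],[[0,0,9],0],[[0,0,4],0],[[0,0,3],0],[[0,0,0],0],[[0,0,0],0],[[0,0,0],0]]'

```text
time_s: 9.65
tcp_pos: [0.4602, -0.3356, 0.0513]
eef_rot: [-180.0, -0.0, -96.7]
contact_force: [-0.0, 0.5, -3.6]
gripper_width: 0.0374
```

Request:
step_arm --commands '[[[0,0,2],0],[[0,0,2],0],[[0,0,1],0],[[0,0,0],0],[[0,0,0],0]]'

```text
time_s: 10.28
tcp_pos: [0.4601, -0.3356, 0.0461]
eef_rot: [-180.0, -0.0, -96.7]
contact_force: [-0.0, 0.4, -3.3]
gripper_width: 0.0376
```

Request:
step_arm --commands '[[[0,0,0.7],0],[[0,0,0.7],0],[[0,0,0.6],0],[[0,0,0],0],[[0,0,0],0]]'

```text
time_s: 10.9
tcp_pos: [0.4601, -0.3357, 0.0449]
eef_rot: [-180.0, -0.0, -96.7]
contact_force: [-2.5, 1.4, 5.3]
gripper_width: 0.0377
```

Request:
step_arm --commands '[[[0,0,0],0],[[0,0,0],0],[[0,0,0],0],[[0,0,0],0],[[0,0,0],0]]' --gripper 0

```text
time_s: 11.52
tcp_pos: [0.46, -0.3356, 0.044]
eef_rot: [180.0, 0.0, -96.7]
contact_force: [0.2, -0.1, 0.4]
gripper_width: 0.0819
```

Request:
step_arm --commands '[[[0,0,-20],0],[[0,0,-40],0],[[0,0,-50],0],[[0,0,-50],0],[[0,0,-20],0],[[-40,0,0],0],[[-50,0,0],0],[[-30,0,0],0],[[0,0,0],0],[[0,0,0],0]]'

```text
time_s: 12.78
tcp_pos: [0.4741, -0.2165, 0.2242]
eef_rot: [-180.0, -0.0, -96.7]
contact_force: [-0.1, 0.0, 0.8]
gripper_width: 0.0877
```

Run:
```python
from h import *
s,c=wcap("w4");P=cloud(c);print(s["time_s"],s["tcp_pos"],s["eef_rot"])
W=selw(c,P,(290,40,360,120),.042,.13);W=W[np.hypot(W[:,0]-.4605,W[:,1]+.3353)<.04]
for z in np.arange(.04,.12,.01):
    q=W[(W[:,2]>=z)&(W[:,2]<z+.01)]
    if len(q)>3: print(round(z,3),len(q),q.min(0).round(4),q.max(0).round(4))
```

```text
12.775 [ 0.47409568 -0.21647623  0.22415789] [-1.79991609e+02 -5.22024623e-03 -9.66764826e+01]
0.04 9 [ 0.4528 -0.3185  0.0424] [ 0.4676 -0.3168  0.0499]
0.05 22 [ 0.4472 -0.3251  0.0526] [ 0.4753 -0.3166  0.0599]
0.06 73 [ 0.4411 -0.3542  0.0609] [ 0.4786 -0.3167  0.07  ]
0.07 376 [ 0.442 -0.354  0.07 ] [ 0.4782 -0.3169  0.08  ]
0.08 439 [ 0.4459 -0.3502  0.08  ] [ 0.4743 -0.3208  0.09  ]
0.09 254 [ 0.4513 -0.3442  0.09  ] [ 0.4688 -0.3262  0.0999]
0.1 10 [ 0.4592 -0.3376  0.1   ] [ 0.4616 -0.3326  0.1008]
```

View pics/w4.png

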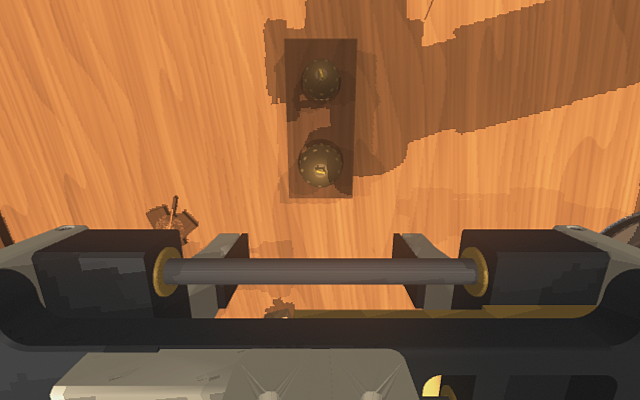

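The small weight stands upright in its pocket, its top at 100.8 mm (100 expected). It appears at (321,80). Next is the bird.

Request:
step_arm --commands '[[[0,0,0],-7.6],[[0,0,0],-7.7],[[-51.5,-23.1,0],0],[[-51.5,-23.1,0],0],[[-51.5,-23.1,0],0],[[-51.5,-23.1,0],0],[[-51.5,-23.1,0],0],[[-51.5,-23.1,0],0],[[0,0,0],0],[[0,0,0],0],[[0,0,0],0]]'

```text
time_s: 14.2
tcp_pos: [0.5648, 0.1085, 0.224]
eef_rot: [180.0, -0.0, -81.5]
contact_force: [0.2, 0.2, -0.5]
gripper_width: 0.0877
```

Run:
```python
from h import *
s,c=wcap("w5");P=cloud(c);print(s["time_s"],s["tcp_pos"],s["eef_rot"])
cv2.imwrite("pics/w5h.png",cv2.applyColorMap(np.clip(P[...,2]*2800,0,255).astype(np.uint8),cv2.COLORMAP_JET))
T=np.array([.5605,.0195]);m=(np.hypot(P[...,0]-T[0],P[...,1]-T[1])<.06)&(P[...,2]>.012)&(P[...,2]<.09)
v,u=np.where(m);b=np.percentile(u,1),np.percentile(v,1),np.percentile(u,99),np.percentile(v,99);print(b)
box=(int(b[0])-6,int(b[1])-6,int(b[2])+6,int(b[3])+6)
for z0,z1 in((.018,.026),(.012,.026),(.04,.058),(.035,.066),(.012,.09)):print(z0,z1,rect(selw(c,P,box,z0,z1)))
```

```text
14.2 [0.56480566 0.10845123 0.22404529] [ 1.79985566e+02 -8.57708636e-03 -8.15022720e+01]
(np.float64(318.0), np.float64(74.0), np.float64(350.0), np.float64(148.0))
0.018 0.026 (((561.7669067382812, 21.53887939453125), (40.01818084716797, 80.0193099975586), 8.9823637008667), 603)
0.012 0.026 (((561.7669067382812, 21.53887939453125), (40.01818084716797, 80.0193099975586), 8.9823637008667), 603)
0.04 0.058 (((566.373779296875, 9.095087051391602), (41.65284729003906, 41.44756317138672), 37.58129119873047), 491)
0.035 0.066 (((563.3948974609375, 10.881462097167969), (35.17924118041992, 54.14525604248047), 8.57691764831543), 1232)
0.012 0.09 (((562.1883544921875, 18.872699737548828), (40.01818084716797, 89.00708770751953), 8.9823637008667), 2357)
```

View pics/w5.png

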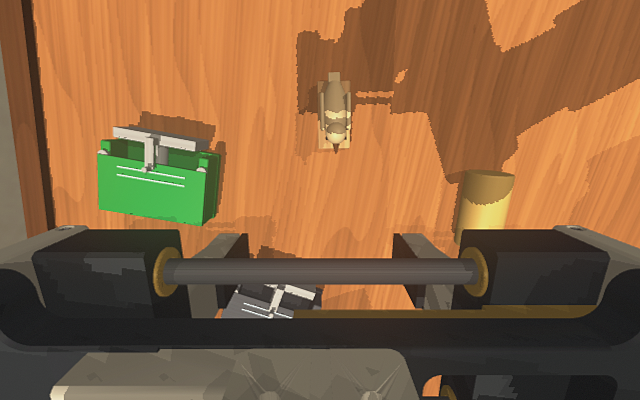

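View pics/w5h.png

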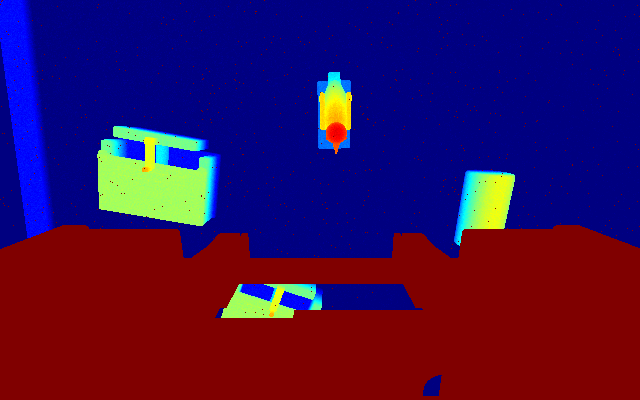

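The bird is at (335,115) in the image, beak towards the bottom. In world coordinates that is (0.5618, 0.0215) at yaw 99.

Request:
step_arm --commands '[[[0,0,0],-0.5],[[44.3,8.3,0],0],[[44.2,8.3,0],0],[[0,0,0],0],[[0,0,40],0],[[0,0,50],0],[[0,0,50],0],[[0,0,40],0],[[0,0,12],0],[[0,0,0],0],[[0,0,0],0],[[0,0,0],0]]'

```text
time_s: 15.75
tcp_pos: [0.5635, 0.0202, 0.0337]
eef_rot: [-179.8, 0.0, -80.9]
contact_force: [-0.3, -0.2, 0.3]
gripper_width: 0.0876
```

Request:
step_arm --commands '[[[0.5,1.2,0.8],0],[[0,0,0],0],[[0,0,0],0],[[0,0,0],0]]'

```text
time_s: 16.25
tcp_pos: [0.5614, 0.0191, 0.0312]
eef_rot: [180.0, -0.0, -80.9]
contact_force: [-0.6, -0.4, 0.0]
gripper_width: 0.0878
```

Request:
step_arm --commands '[[[0,0,0],0],[[0,0,0],0],[[0,0,0],0],[[0,0,0],0],[[0,0,0],0],[[0,0,0],0]]' --gripper 1 --grip_force 35

```text
time_s: 17.0
tcp_pos: [0.5615, 0.0192, 0.0313]
eef_rot: [-180.0, 0.0, -80.9]
contact_force: [1.5, -0.6, -0.8]
gripper_width: 0.0338
```

Request:
step_arm --commands '[[[0,0,0],5.1],[[0,0,0],5.1],[[0,0,0],5.1],[[0,0,0],5.2],[[0,0,0],0],[[-20,1.2,0],0],[[-25,1.5,0],0],[[-25,1.5,0],0],[[-25,1.5,0],0],[[-25,1.5,0],0],[[-25,1.5,0],0],[[-16,1.1,0],0],[[-10.6,0.6,0],0],[[0,0,0],0],[[0,0,0],0],[[0,0,0],0],[[0,0,0],0]]'

```text
time_s: 19.12
tcp_pos: [0.5851, 0.189, 0.0313]
eef_rot: [180.0, -0.0, -101.4]
contact_force: [0.3, 1.7, 0.2]
gripper_width: 0.0336
```

Run:
```python
from h import *
s,c=wcap("w6");print(s["time_s"],s["tcp_pos"],s["eef_rot"],s["contact_force"],s["gripper_width"])
from plant import imaging
t=imaging.capture("top");np.savez("t60.npz",**t);s=imaging.capture("scene");np.savez("s60.npz",**s)
a=cv2.resize(t["img"][130:220,190:330,::-1],None,fx=3,fy=3,interpolation=2);b=cv2.resize(s["img"][220:310,290:410,::-1],None,fx=3,fy=3,interpolation=2)
cv2.imwrite("pics/w6c.png",np.hstack([a,b]))
```

```text
19.125 [0.58513002 0.18895026 0.03126985] [ 1.79994706e+02 -1.96720857e-03 -1.01442879e+02] [0.30686969 1.71011923 0.23486226] 0.03358460189290702
```

View pics/w6c.png

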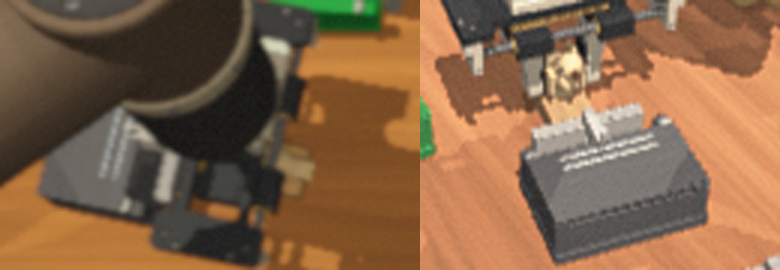

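View pics/w6.png

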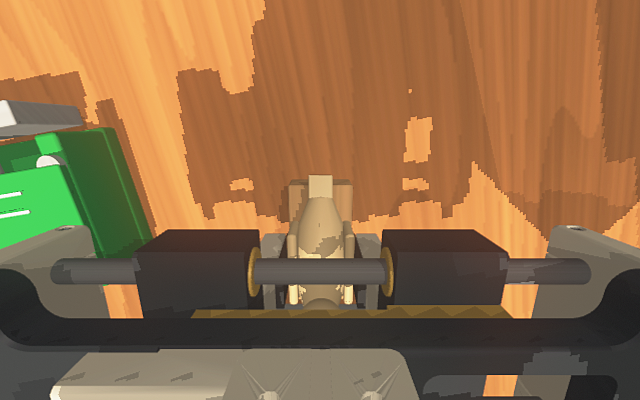

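Everything is aligned: the lateral offset is about 0.1 mm and the yaw is -101.44. Approaching contact.

Request:
step_arm --commands '[[[-5,0,0],0],[[-5,0,0],0],[[-2,0,0],0],[[0,0,0],0],[[0,0,0],0],[[0,0,0],0]]'

```text
time_s: 20.02
tcp_pos: [0.5876, 0.2015, 0.0313]
eef_rot: [-180.0, 0.0, -101.4]
contact_force: [-0.0, 1.0, 0.9]
gripper_width: 0.0334
```

Request:
step_arm --commands '[[[-2,0,0],0],[[0,0,0],0],[[0,0,0],0],[[0,0,0],0]]'

```text
time_s: 20.52
tcp_pos: [0.5878, 0.203, 0.0313]
eef_rot: [180.0, -0.0, -101.4]
contact_force: [-0.5, -1.6, 2.0]
gripper_width: 0.034
```

Request:
step_arm --commands '[[[-2,0,0],0],[[0,0,0],0],[[0,0,0],0],[[0,0,0],0]]'

```text
time_s: 21.02
tcp_pos: [0.5883, 0.2051, 0.0313]
eef_rot: [-180.0, -0.0, -101.4]
contact_force: [-0.5, -1.7, 3.3]
gripper_width: 0.034
```

Request:
step_arm --commands '[[[-2,0,0],0],[[0,0,0],0],[[0,0,0],0],[[0,0,0],0]]'

```text
time_s: 21.52
tcp_pos: [0.5886, 0.2069, 0.0313]
eef_rot: [180.0, -0.0, -101.4]
contact_force: [-0.6, -5.1, 3.3]
gripper_width: 0.0339
```

Request:
step_arm --commands '[[[-2,0,0],0],[[0,0,0],0],[[0,0,0],0],[[0,0,0],0]]'

```text
time_s: 22.02
tcp_pos: [0.589, 0.2086, 0.0313]
eef_rot: [180.0, -0.0, -101.4]
contact_force: [-1.1, -6.3, 4.4]
gripper_width: 0.0337
```

Request:
step_arm --commands '[[[-2,0,0],0],[[0,0,0],0],[[0,0,0],0],[[0,0,0],0]]'

```text
time_s: 22.52
tcp_pos: [0.5893, 0.2102, 0.0313]
eef_rot: [180.0, -0.1, -101.4]
contact_force: [-0.7, -7.5, 5.4]
gripper_width: 0.0337
```

Run:
```python
from h import *
from plant import imaging,r
print(np.mean([r.get_state()["contact_force"] for _ in range(5)],0),r.get_state()["time_s"])
s=imaging.capture("scene");np.savez("s70.npz",**s)
o=cam("scene");o6=cam("s6")
f=lambda c:cv2.resize(c["img"][240:300,310:400,::-1],None,fx=5,fy=5,interpolation=2)[:,:]
cv2.imwrite("pics/s7.png",cv2.resize(np.hstack([f(o6),f(s)]),(800,266)))
t=imaging.capture("top");np.savez("t70.npz",**t)
wcap("w7")
```

```text
[-0.66290959 -7.4927076   5.40634271] 22.525
```

View pics/s7.png

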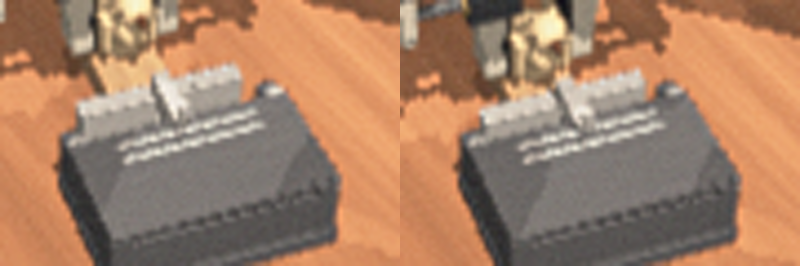

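View pics/w7.png

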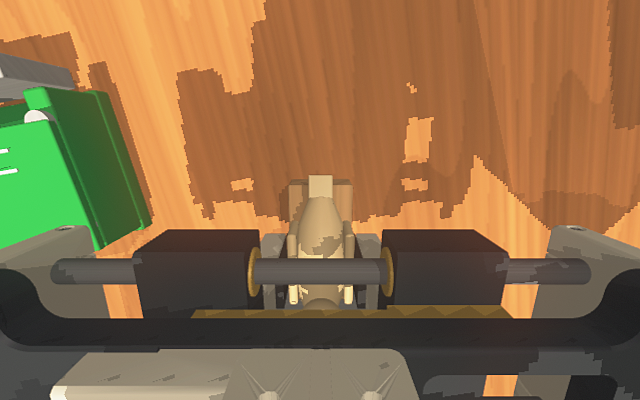

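```bash
cat >> h.py <<'E'
d=np.array([np.cos(np.radians(78.55)),np.sin(np.radians(78.55))]);O=np.array([.5967,.2457])
def stopf(P):
    q=P[...,:2]-O;return np.stack([q@d,q@np.array([-d[1],d[0]]),P[...,2]],-1)
def travel(c,n):
    S=stopf(cloud(c));ok=c["z_map"]>0
    p=S[ok&(abs(S[...,1])<.006)&(S[...,2]>.056)&(S[...,2]<.07)&(S[...,0]>.02)&(S[...,0]<.08)]
    print(n,"pointer tip",len(p),(p.min(0)*1000).round(1),(p.max(0)*1000).round(1),(p.mean(0)*1000).round(1))
    b=S[ok&(abs(S[...,1])<.045)&(abs(S[...,1])>.01)&(S[...,2]>.040)&(S[...,2]<.0475)&(S[...,0]>-.005)&(S[...,0]<.034)]
    print("  plate top",len(b),(np.percentile(b[:,0],[5,50,95])*1000).round(1) if len(b) else "")
    F=S[ok&(abs(S[...,1])<.02)&(S[...,2]>.012)&(S[...,2]<.021)]
    return S
E
python3 - <<'E'
from h import *
for n in("scene","s6","s7"):travel(cam(n),n)
for n in("top","t6","t7"):travel(cam(n),n)
for n in("w6","w7"):
    c=cam(n);P=cloud(c);
    Q=selw(c,P,(270,160,375,300),.008,.03);print(n,rect(Q),Q[:,2].mean())
    S=stopf(P)
    T=selw(c,S,(300,165,345,200),.03,.09);print((T.mean(0)*1000).round(1),(T.min(0)*1000).round(1))
    B=selw(c,S,(280,170,360,215),.015,.027);print("blocktop rear",(B.mean(0)*1000).round(1),(B.min(0)*1000).round(1),(B.max(0)*1000).round(1))
E
```

```text
scene pointer tip 12 [40.  -2.3 56.2] [46.4  4.4 63.6] [43.   0.9 60.6]
  plate top 115 [ 2.6  9.2 14.8]
s6 pointer tip 11 [31.2 -4.8 56.8] [45.4  3.5 64.3] [41.3  0.6 60.8]
  plate top 120 [ 2.9  9.5 14.6]
s7 pointer tip 11 [21.8 -4.  56.2] [50.5  4.4 65.8] [45.3  0.5 59.7]
  plate top 116 [ 8.8 15.5 20. ]
top pointer tip 8 [27.9 -3.3 57. ] [40.4  2.8 65.9] [37.2  0.2 62.2]
  plate top 155 [-0.8  5.1 33. ]
t6 pointer tip 8 [28.1 -3.  56.3] [41.1  2.8 64.8] [37.5  0.2 61.1]
  plate top 72 [ 0.7  6.2 33.6]Traceback (most recent call last):
  File "<stdin>", line 3, in <module>
  File "h.py", line 27, in travel
    print(n,"pointer tip",len(p),(p.min(0)*1000).round(1),(p.max(0)*1000).round(1),(p.mean(0)*1000).round(1))
                                  ~~~~~^^^
    return umr_minimum(a, axis, None, out, keepdims, initial, where)
ValueError: zero-size array to reduction operation minimum which has no identity
```

```bash
cat > bc.py <<'E'
from h import *
def bc(n):
    c=cam(n);P=cloud(c);S=stopf(P)
    T=selw(c,S,(306,170,336,190),.03,.09);print(n,"tail",(T.mean(0)*1000).round(1),(T.min(0)*1000).round(1))
    B=selw(c,S,(280,170,360,215),.015,.029);print(" block rear",rect(B)[0],(B.mean(0)*1000).round(2),(B.min(0)*1000).round(1))
    for lo,hi in((285,303),(340,358)):
        q=selw(c,S,(lo,170,hi,225),.012,.032);A=np.c_[q[:,0],np.ones(len(q))];k=np.linalg.lstsq(A,q[:,2],rcond=None)[0];print("  pitch slope deg",np.degrees(k[0]).round(2),len(q))
E
python3 -c "
from bc import *
bc('w6');bc('w7')"
```

```text
w6 tail [-98.9  -0.1  32.3] [-102.8   -6.6   30.1]
 block rear ((-85.74152374267578, -0.1766204833984375), (19.56793975830078, 39.96877670288086), 0.5999541878700256) [-87.19  -0.21  21.63] [-95.7 -20.2  15.1]
  pitch slope deg 4.27 545
  pitch slope deg 3.53 490
w7 tail [-77.3   0.1  32.4] [-81.2  -6.5  30. ]
 block rear ((-64.34598541259766, 0.08417701721191406), (19.438142776489258, 40.17171096801758), 0.1768645942211151) [-65.58  -0.07  21.74] [-74.1 -20.   15.2]
  pitch slope deg 4.41 547
  pitch slope deg 3.91 490
```

Request:
step_arm --commands '[[[-2,0,0],0],[[-1,0,0],0],[[0,0,0],0],[[0,0,0],0],[[0,0,0],0],[[0,0,0],0]]'

```text
time_s: 23.42
tcp_pos: [0.5897, 0.2124, 0.0313]
eef_rot: [180.0, -0.1, -101.4]
contact_force: [-0.2, -8.9, 5.5]
gripper_width: 0.0338
```

Run:
```python
from bc import *
from plant import imaging,r
print(r.get_state()["contact_force"])
s=imaging.capture("scene");np.savez("s80.npz",**s);travel(s,"s8");wcap("w8");bc("w8")
```

```text
[-0.22690113 -8.94324285  5.50435568]
s8 pointer tip 12 [26.7 -2.5 56.1] [54.5  4.9 64. ] [47.   0.5 60.1]
  plate top 121 [ 9.8 17.2 22.2]
w8 tail [-75.    0.1  32.5] [-78.9  -6.4  30.2]
 block rear ((-62.07481384277344, 0.05823326110839844), (40.08773422241211, 19.50801658630371), 89.94769287109375) [-6.331e+01 -2.000e-02  2.186e+01] [-71.8 -20.   15. ]
  pitch slope deg 3.46 549
  pitch slope deg 4.42 494
```

Request:
step_arm --commands '[[[-1,0,0],0],[[-1,0,0],0],[[0,0,0],0],[[0,0,0],0],[[0,0,0],0],[[0,0,0],0],[[0,0,0],0],[[0,0,0],0]]'

```text
time_s: 24.52
tcp_pos: [0.59, 0.214, 0.0314]
eef_rot: [179.9, -0.1, -101.4]
contact_force: [-1.8, -11.5, 7.0]
gripper_width: 0.0341
```

Run:
```python
from bc import *
from plant import imaging,r
print(r.get_state()["contact_force"])
s=imaging.capture("scene");np.savez("s90.npz",**s);travel(s,"s9");wcap("w9");bc("w9")
f=lambda c:cv2.resize(c["img"][235:295,310:400,::-1],None,fx=8,fy=8,interpolation=2)
cv2.imwrite("pics/s9.png",f(s))
# plate shift by top-edge profile: compare x vs z for plate rows at multiple lateral bins
def prof(c):
    S=stopf(cloud(c));ok=c["z_map"]>0;o=[]
    for a,b in((-.045,-.025),(-.025,-.012),(.012,.025),(.025,.045)):
        q=S[ok&(S[...,1]>a)&(S[...,1]<b)&(S[...,2]>.042)&(S[...,2]<.047)&(S[...,0]>-.005)&(S[...,0]<.03)];o.append(round(np.median(q[:,0])*1000,1))
    return o
for n in("scene","s6","s7","s8","s9"):print(n,prof(cam(n)))
```

```text
[ -1.76018444 -11.47718575   6.98254204]
s9 pointer tip 11 [21.1 -2.5 56.3] [54.6  3.8 62.7] [40.1  0.7 59.1]
  plate top 129 [12.  18.9 24. ]
w9 tail [-73.4   0.2  32.6] [-77.4  -6.4  30. ]
 block rear ((-60.50554275512695, 0.07143592834472656), (40.0772819519043, 19.52718162536621), 89.88949584960938) [-6.178e+01  1.000e-02  2.186e+01] [-70.2 -20.   15.1]
  pitch slope deg 3.96 546
  pitch slope deg 3.82 489
scene [np.float64(7.8), np.float64(8.0), np.float64(8.8), np.float64(8.8)]
s6 [np.float64(8.4), np.float64(9.3), np.float64(8.9), np.float64(9.4)]
s7 [np.float64(14.9), np.float64(13.0), np.float64(14.4), np.float64(15.1)]
s8 [np.float64(16.5), np.float64(17.7), np.float64(18.0), np.float64(16.7)]
s9 [np.float64(17.1), np.float64(18.6), np.float64(17.4), np.float64(18.2)]
```

View pics/s9.png

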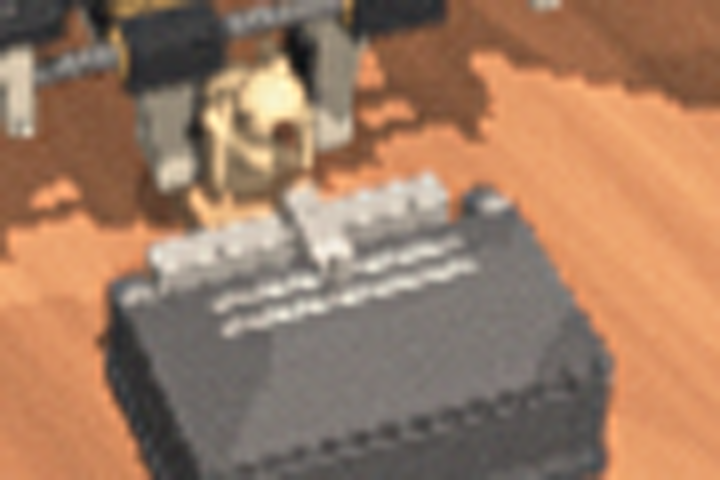

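Request:
step_arm --commands '[[[0,0,0],0],[[0,0,0],0],[[0,0,0],0],[[0,0,0],0],[[0,0,0],0],[[0,0,0],0],[[0,0,0],0],[[0,0,0],0]]'

```text
time_s: 25.62
tcp_pos: [0.5899, 0.214, 0.0313]
eef_rot: [179.9, -0.2, -101.5]
contact_force: [-0.3, -11.0, 7.0]
gripper_width: 0.0339
```

Run:
```python
from bc import *
from plant import imaging,r,close_job
q=r.get_state();print(q["time_s"],q["tcp_pos"],q["contact_force"],q["gripper_width"])
s=imaging.capture("scene");travel(s,"sA")
print(close_job())
```

```text
25.625 [0.58994611 0.21396777 0.03132951] [ -0.32698608 -10.96923005   6.95524358] 0.03388283533569825
sA pointer tip 6 [41.5 -3.7 56. ] [54.9  2.8 63.7] [50.5  0.1 61. ]
  plate top 124 [12.  18.9 24.2]
the job is handed in; nothing more can be done
None
```

Both parts are done, and I handed the job in at about 25.7 s with the arm still holding the cuckoo against the plate. The mallet, leaf bob and large weight were never touched.

- **Small weight:** it stands upright and right down in its own pocket. The camera put its top 100.8 mm above the bench, against 100 mm expected.
- **Cuckoo:** I slid it along the bench beak end first, within about 0.1 mm of centre and 0.1° of square to the plate. It is gripped at 35 N.
- **Plate travel:** the checks differ slightly but all put the plate close to half way in (10 mm):
  - arm position: 10.0 mm
  - back of the block in the wrist picture: 9.8 mm
  - plate in the scene picture: about 9.4 mm
  - mean position of the pointer tip in the last picture: x ≈ 50.5, which is the middle between the lines at 45 and 55, though from only six depth points
- **Push force:** the wrist force along the push was steady at 11 N, about 1 N above what the spring alone should give. I put the extra down to bench friction and sensor noise, but did not check that.
- **Upward force:** there was also a 7 N upward force on the gripper, which I take to be the block's front edge pressing on the bench. The block showed no measurable tilt.

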